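Fasten the battery hatch of an instrument with its captive slotted screw

TASK

Take the stubby flat-blade screwdriver out of its stand, set its blade in the slot of the spring-loaded screw on the instrument's hatch, push the head down lightly against its spring and, keeping it pushed down throughout, turn the screw clockwise until it is fully home at its stop. Then put the screwdriver back in its stand, upright and down on its guard. Never push so hard that the head bottoms out (about 17 N) or force the screw against its stop, and leave the other things on the desk where they are.

Things in the scene. Friction and masses are not known exactly. Their poses are not given: they have to be found in the camera images.
- driver: Stubby screwdriver, 90 g, standing blade down in the stand. Origin: centre of the underside of its round guard (32 mm wide, 6 mm thick); z up along the tool. Black flat-sided handle from z = 6 to 61 mm, 27 mm (x) by 20 mm (y): grip it across the 20 mm. Below: round shank 10 mm thick, then a flat blade (last 13 mm), 13 mm wide along x, 2.4 mm thick along y.
- blade_end (a point): Middle of the blade's end edge, 45 mm below the driver's origin, axes as the driver's.
- handle_mid (a point): Middle of the driver's handle, 34 mm above the driver's origin.
- stand: Fixed square aluminium block 64 x 64 mm, 55 mm high, origin under its centre. One round upright hole 17 mm wide goes through its centre with a 2 mm chamfer; the driver hangs in it with its guard resting on the top.
- stand_hole0 (a point): Centre of the hole's mouth, on top of the stand (55 mm above the desk).
- unit: The instrument: fixed flat grey case 120 mm (x) by 160 mm (y), 38 mm high, origin under its centre, with an aluminium hatch and one screw in a round dark boss (outside 37 mm wide, inside 29 mm, rim 10 mm above the case top) at x = -15 mm, y = -28 mm.
- boss (a point): Centre of the boss's mouth, in the plane of its rim (48 mm above the desk), axes as the case's. The screw head in it, a steel disc 20 mm wide, is level with the rim at screw = 0, and floats: it lies up to 4 mm to either side along y, which is not measured, and shifts only under more than 10 N sideways. The slot across it is 4 mm wide, 3 mm deep, open at both ends.
- screw (a joint): Turn of the screw, rad: grows clockwise seen from above, starts at 0 to 0.25 (at 0 the slot lies along the case's x), stop at 1.4. It stays where it is left; turning it takes about 0.06 N m. It sinks 1.8 mm per rad as it turns clockwise. Beyond the stop nothing gives.
- press (a joint): How far the head is pushed down against its spring, m: 0 to 0.0045 (stop). The push is 3 N at the start of the travel and grows 3.2 N per mm to 17 N. It must stay above 0.0003 while the screw turns and must not reach 0.0043 (bottomed).
- screw_tin: Bystander: round open tin of screws, 61 mm wide, 21 mm high. Origin: centre of its underside.
- solder_spool: Bystander: reel of solder, 53 mm wide, 33 mm high, standing on its flange. Origin: centre of its underside.
- heatsink: Bystander: aluminium heat sink, 40 x 40 x 26 mm. Origin: centre of its underside.
- tape_roll: Bystander: roll of tape lying flat, 77 mm wide, 19 mm high. Origin: centre of its underside.
- flush_cutters: Bystander: flush cutters lying flat, 48 x 130 x 11 mm. Origin: centre of its underside.
- long_nose: Bystander: long-nose pliers lying flat, 48 x 156 x 11 mm. Origin: centre of its underside.
- usb_stick: Bystander: memory stick lying flat, 17 x 50 x 8 mm. Origin: centre of its underside.
- driver_big: Bystander: thin precision screwdriver lying on the desk, 16 x 160 x 16 mm (too small for this screw). Origin: centre of its underside.
Not all that is in view belongs to the job. There is more than one size of the driver; the job needs the smallest.

How it is judged:
By the outcome, as a careful person would: the job done as asked, in the order asked, and still so for the second after the job is handed in, with the robot touching nothing.
It also fails if it takes over 64 s, if anything falls off the work surface, if the arm or the gripper's body presses on something with over 40 N, if the wrist force passes 120 N, or if a joint passes its speed limit or range.

ROBOT

A 6-joint arm with a two-finger parallel gripper is mounted at the origin on a cart in front of the work surface, level with it; the furniture and walls round the work are solid. World frame = base frame: x ahead of the robot, y to its left, z up, the work surface at z = 0. Lengths are in mm, angles in rad, forces in N, time in s.
With the tool pointing down it reaches from about 275 to 750 mm from the base axis. Payload 10.2 kg.
Tool frame: the origin (TCP) lies at the very end of the fingers, on their centre line; the grasp point (between the pads) lies 19 mm behind it; z points along the fingers, y is the line along which they close (so a half turn about z gives the same grasp; the last joint's range is limited). The gripper opens to 85 mm and grips with 20 to 120 N. Pads are 22 mm wide; open, the fingers measure 114 mm over their backs; the gripper's body (76 mm by 85 mm) begins 54 mm behind the grasp point. The pads swing forward as they close: fully open they stand 13 mm farther back than shut.
Start: joints at [-1.395, 0.313, 1.498, -0, 1.331, -0.223], TCP at [203.852, -483.813, 231.294] pointing down, gripper open.
Joint ranges: [-2.94, 2.94], [-0.97, 2.17], [0.19, 2.56], [-1.23, 4.37], [0.02, 3.11], [-2.88, 2.88]. Speed limits (rad/s): [2.39, 2.39, 3.01, 3.14, 3.14, 3.14].

INTERFACE

Orientations are given as a unit quaternion [w, x, y, z].
In Python, from rig import ctrl, optics gives the robot as it stands. The module is installed in compiled form; this text tells all that it offers.
- The arm moves only by the shell command python3 -m handwheel 'ROWS' [FORCE]. ROWS is JSON, a list that holds one entry, the list of rows, each a list of 5 numbers: the gripper command: -1 is fully open, 1 is shut, values between are in proportion, then the shift along the world's x, y, z in units of 50 mm (1.0 is 50 mm), then the turn about the world's z in units of 8 degrees (1.0 is 8 degrees). In form: [[[gripper, tx, ty, tz, twist], ...]]. A call has 1 to 10 rows; each row shifts and turns the commanded pose from where the row before left it; what a row does not reach is not made up. A row lasts 1/10 s, in which the tool goes at most 50 mm and 8.59 degrees, less where a joint would pass 70% of its speed; a pose out of reach is approached as far as the arm can. A call is refused whole if a number of a shift passes 1 or a number of a turn 1, either way. A call with a gripper value outside its range is refused whole. The fingers move at their own pace and stop on an object; FORCE is the grip in N (left out, the last holds). Time passes only in rows, so rows that do not move let the fingers close. It gives the time, the measured TCP pose, the force, the opening and the grip force at its end, in the units of the state.
- ctrl.sense(): the state, without advancing time (a new reading comes with each control period).
- optics.capture(name): name is "side" or "top" or "wrist"; returns a dict with "img" (480x640x3 uint8, blue, green, red), "K" (3x3 intrinsics, pixels), "dist_coeffs" ([k1, k2, p1, p2, k3] as OpenCV has them; the pictures are not rectified), "R" (3x3) and "t" (3): a world point X has camera coordinates R X + t. Camera axes: x right, y down, z forward; pixel columns grow to the right and rows downward; lengths in mm; the calibration is good to about 2 mm. A picture is of the moment at which its call begins. There is no depth.
- ctrl.finish_job(): hands the job in; it is judged then, once.
The state is a dict: "time_s": time; "joints": joint angles; "dq": joint speeds; "tau": joint torques, N m; "eef_pos": TCP position; "ee_rot": TCP orientation; "force": force on the tool from outside, world axes, zero at the start; "wrist_torque": the same for the moment, N m; "grip_width": opening from 0.0 (shut) to 1.0 (fully open); "grip_force": force on a finger pad.
Only numpy, scipy, OpenCV 4.12 (cv2) and the standard library are available. Lean on these libraries where they do the work, as an engineer would, in place of code of your own. Each camera call takes 0.05 s, during which the arm holds its last target. There are 200 camera calls.

## Working session

There is one attempt and no reset: what is moved stays moved. The work goes in short steps, Python scripts to look and compute and a shell command to move; the robot and the scene stay as the last step left them, time stands still between calls to the robot, and variables do not carry over. Pictures are saved under pics/ and viewed, at most 10 in all, crops included, and the job is handed in when it is done.

```bash
mkdir -p pics; cat > h.py <<'E'
import cv2,numpy as np
from rig import ctrl,optics
def shot(n,f=None):
    c=optics.capture(n)
    if f: cv2.imwrite('pics/'+f,c['img'])
    return c
def ray(c,uv,z):
    "pixels -> world points on plane z"
    p=cv2.undistortPoints(np.array(uv,float).reshape(-1,1,2),np.array(c['K'],float),np.array(c['dist_coeffs'],float)).reshape(-1,2)
    R=np.array(c['R']);t=np.array(c['t']).ravel();o=-R.T@t
    d=np.c_[p,np.ones(len(p))]@R
    return o+d*((z-o[2])/d[:,2])[:,None]
def proj(c,X):
    R=np.array(c['R'],float);return cv2.projectPoints(np.array(X,float).reshape(-1,1,3),cv2.Rodrigues(R)[0],np.array(c['t'],float).ravel(),np.array(c['K'],float),np.array(c['dist_coeffs'],float))[0].reshape(-1,2)
E
python3 - <<'E'
from h import *
for n in("top","side"):
    c=shot(n,n+'0.png');print(n,-np.array(c['R']).T@np.array(c['t']).ravel())
s=ctrl.sense();print(s)
E
```

```text
top [ 383.6666138    -1.53630947 1308.00393259]
side [103.21591235 914.14015838 969.30255259]
{'time_s': 0.1, 'joints': array([-1.39542926e+00,  3.13402844e-01,  1.49832031e+00,  1.19459066e-05,
        1.33100796e+00, -2.23371041e-01]), 'dq': array([-0.00079967, -0.00053931, -0.00202955,  0.0011579 , -0.000334  ,
       -0.00062248]), 'tau': array([ 1.81371310e-03, -4.12896430e+01, -2.60141945e+01, -1.78012688e-04,
        3.03660570e-03,  5.12357303e-06]), 'eef_pos': array([ 203.801318  , -483.59469463,  230.80316027]), 'ee_rot': array([-5.68928246e-04,  9.80191855e-01,  1.98049496e-01,  1.94609513e-05]), 'force': array([0.24028559, 0.35575492, 0.61454919]), 'wrist_torque': array([-0.00354381,  0.02072637, -0.01055351]), 'grip_force': 0.0, 'grip_width': 0.9988906497726913}
```

View pics/top0.png

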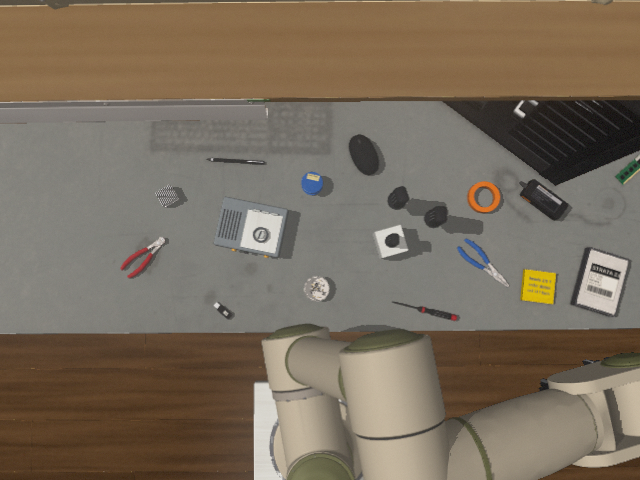

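View pics/side0.png

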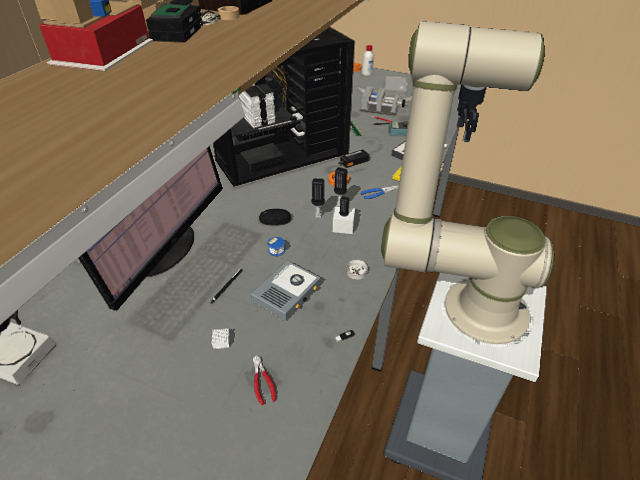

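Top view: three black-handled drivers, at (398,197), (436,215) and (392,240). The one at (392,240) looks shortest and sits in the square aluminium block. The unit is at (253,227) and its boss at (261,235). I'll check the candidates in an enlarged crop and measure.

```bash
python3 - <<'E'
from h import *
a=cv2.imread('pics/top0.png');b=cv2.imread('pics/side0.png')
A=cv2.resize(a[180:270,370:460],(400,400),interpolation=2);B=cv2.resize(b[160:250,295:385],(400,400),interpolation=2)
C=cv2.resize(a[190:265,205:305],(533,400),interpolation=2)
cv2.imwrite('pics/crop.png',np.hstack([A,B])); 
c=shot('top');g=c['img'].astype(int)
hsv=cv2.cvtColor(c['img'],cv2.COLOR_BGR2HSV)
m=((hsv[...,2]>185)&(hsv[...,1]<40)).astype(np.uint8)
n,l,s,ce=cv2.connectedComponentsWithStats(m)
for i in range(1,n):
    x,y,w,h,ar=s[i]
    if ar>150 and 100<y<320 and x<460:
        r=cv2.minAreaRect(np.argwhere(l==i)[:,::-1].astype(np.float32)); print(s[i],r)
        z=55 if x>340 else 38
        print(ray(c,cv2.boxPoints(r),z).round(1).tolist(), ray(c,[r[0]],z).round(1))
print('boss',ray(c,[[261,235]],48),'case',ray(c,[[223,198],[286,208],[278,256],[216,246]],38).round())
print('others',ray(c,[[398,197],[436,215]],60).round(), 'shelf',ray(c,[[300,102]],300))
E
```

```text
[ 241  210   42   43 1075] ((261.0769348144531, 231.1154022216797), (35.497013092041016, 37.45817947387695), 11.309932708740234)
[[476.9, 188.4, 38.0], [565.5, 171.1, 38.0], [547.9, 87.3, 38.0], [459.5, 105.0, 38.0]] [[512.3 137.9  38. ]]
[375 225  33  32 435] ((391.0283203125, 240.84906005859375), (26.64794921875, 26.785306930541992), 74.05460357666016)
[[506.9, -132.4, 55.0], [523.9, -193.8, 55.0], [462.9, -209.7, 55.0], [446.0, -148.6, 55.0]] [[ 484.8 -171.1   55. ]]
boss [[502.00887014 137.01244008  48.        ]] case [[593. 230.  38.]
 [568.  78.  38.]
 [452.  97.  38.]
 [477. 246.  38.]]
others [[ 589. -189.   60.]
 [ 545. -278.   60.]] shelf [[738.10730063  33.74433756 300.        ]]
```

View pics/crop.png

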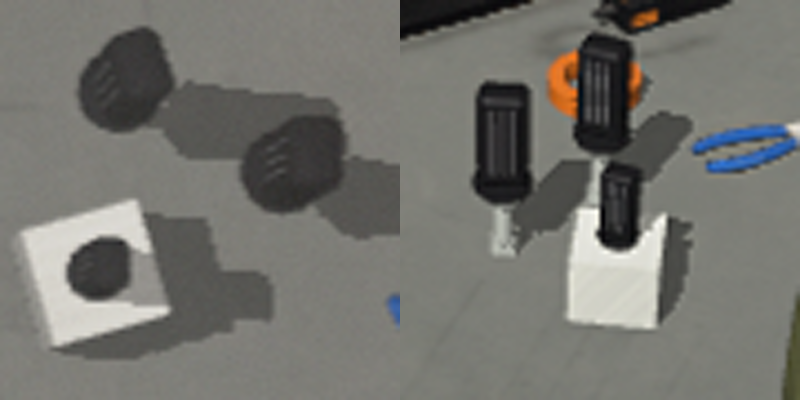

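The enlarged crop confirms it: the driver in the aluminium block (top view 392,240) is clearly the smallest. The other two are larger and stand free. I'll move above the stand and take a close look.

```bash
python3 -m handwheel '[[[-1,0.5,0.7,0,0],[-1,0.7,0.78,0,0],[-1,0.7,0.78,0,0],[-1,0.7,0.78,0,0],[-1,0.7,0.78,0,0],[-1,0.7,0.78,0,0],[-1,0.7,0.78,0,0],[-1,0.7,0.78,0,0],[-1,0.2,0.1,0,0],[-1,0,0,0,0]]]'
python3 - <<'E'
from h import *
c=shot('wrist','w1.png');R=np.array(c['R']);print(R.round(3),-R.T@np.array(c['t']).ravel());print(ctrl.sense()['eef_pos'],ctrl.sense()['ee_rot'])
E
```

```text
time_s: 1.15
eef_pos: [473.3, -182.5, 230.9]
ee_rot: [-0.0, 0.98, 0.199, -0.0]
force: [-0.5, -0.4, 0.6]
grip_width: 1.001
grip_force: 0.0
[[ 0.391 -0.92   0.001]
 [-0.882 -0.375  0.284]
 [-0.261 -0.112 -0.959]] [ 538.56365705 -154.63084043  373.92782915]
[ 472.46562586 -183.47540566  230.94454112] [-1.14405118e-04  9.80089447e-01  1.98556074e-01 -3.84133771e-04]
```

View pics/w1.png

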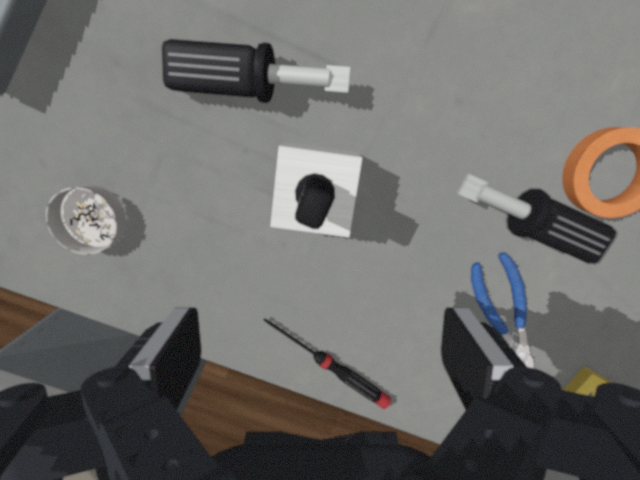

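Wrist view: the small driver's handle top is about (316,203) in the stand centred near (317,191). The two big drivers are well clear, at (250,75) and (540,220).

```bash
python3 - <<'E'
from h import *
c=shot('wrist');i=c['img'];hsv=cv2.cvtColor(i,cv2.COLOR_BGR2HSV)
roi=np.zeros(i.shape[:2],np.uint8);roi[135:245,262:372]=1
w=((hsv[...,2]>150)&(roi>0)).astype(np.uint8)
w=cv2.morphologyEx(w,cv2.MORPH_OPEN,np.ones((3,3)))
cs=max(cv2.findContours(w,0,2)[0],key=cv2.contourArea);r=cv2.minAreaRect(cs)
P=ray(c,cv2.boxPoints(r),55);print(r,P.round(1).tolist(),P.mean(0))
k=((i.max(2)<55)&(roi>0)).astype(np.uint8);k=cv2.morphologyEx(k,cv2.MORPH_OPEN,np.ones((3,3)));cs=max(cv2.findContours(k,0,2)[0],key=cv2.contourArea)
print('dark',cv2.minAreaRect(cs),cv2.boundingRect(cs))
cv2.imwrite('pics/w2.png',cv2.resize(i[140:245,265:370],(600,600),interpolation=2))
E
```

```text
((313.5752258300781, 189.42286682128906), (85.49320220947266, 84.41537475585938), 7.431407928466797) [[443.2, -148.1, 55.0], [507.8, -132.5, 55.0], [525.4, -195.1, 55.0], [461.3, -214.7, 55.0]] [ 484.44315993 -172.6137965    55.        ]
dark ((311.6034851074219, 197.75863647460938), (36.63450241088867, 50.02775955200195), 23.198591232299805) (296, 174, 37, 52)
```

View pics/w2.png

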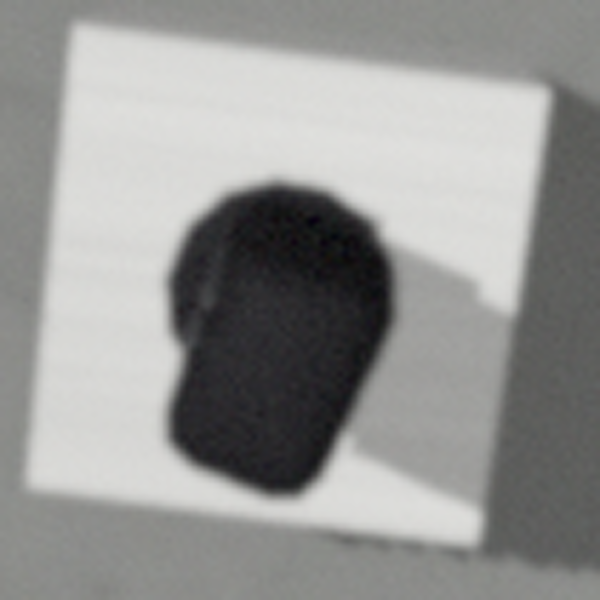

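```bash
python3 - <<'E'
from h import *
c=shot('wrist');i=c['img']
f=lambda p:np.array(p,float)/(600/105)+[265,140]
P=ray(c,f([(388,322),(305,483),(190,450),(270,492),(293,353)]),116);print(P.round(1))
for a,b in((0,1),(2,3)):
    d=P[a]-P[b];print(np.degrees(np.arctan2(d[1],d[0])))
k=(i.max(2)<80).astype(np.uint8);k[:135]=0;k[245:]=0;k[:,:262]=0;k[:,372:]=0
k=cv2.morphologyEx(k,cv2.MORPH_OPEN,np.ones((3,3)));cs=max(cv2.findContours(k,0,1)[0],key=cv2.contourArea)
W=ray(c,cs.reshape(-1,2),116)[:,:2]
for a in range(10,75,5):
    x=np.array([np.cos(np.radians(a)),np.sin(np.radians(a))]);y=np.array([-x[1],x[0]])
    low=W[cs.reshape(-1,2)[:,1]>193]
    print(a,(low@x).min().round(1),(low@y).min().round(1),(low@y).max().round(1),np.ptp(low@y).round(1))
T=ray(c,f([(490,280)]),55);print(T)
E
```

```text
[[ 495.6 -182.8  116. ]
 [ 474.9 -181.4  116. ]
 [ 473.4 -167.9  116. ]
 [ 472.4 -178.2  116. ]
 [ 488.3 -174.4  116. ]]
-3.7488775570171713
84.27262554004567
10 435.4 -265.3 -242.2 23.1
15 411.4 -304.1 -280.7 23.4
20 384.3 -340.7 -317.1 23.6
25 354.2 -374.6 -350.3 24.3
30 321.1 -405.7 -380.3 25.4
35 285.7 -433.8 -407.5 26.3
40 248.0 -458.5 -431.5 27.0
45 208.5 -479.7 -452.3 27.5
50 167.3 -497.3 -469.6 27.7
55 124.9 -511.2 -483.3 27.8
60 81.6 -521.1 -493.4 27.7
65 37.6 -527.0 -499.7 27.3
70 -6.8 -529.0 -502.1 26.9
[[ 496.5612009  -199.59600689   55.        ]]
```

```bash
python3 - <<'E'
from h import *
c=shot('wrist')
for b,t in(((347,78),(165,67)),((470,187),(608,245))):
    B=ray(c,[b],0)[0];zs=np.arange(60,200,5);q=proj(c,[[B[0],B[1],z] for z in zs]);j=np.argmin(np.linalg.norm(q-np.array(t),axis=1));print(B.round(),zs[j],q[j])
E
python3 -m handwheel '[[[-1,0.05,0.05,-0.2,-1],[-1,0.05,0.05,-0.2,-1],[-1,0.05,0.05,-0.2,-1],[-1,0.1,0.06,-0.2,-0.43],[-1,0,0,0,0],[-1,0,0,0,0]]]'
```

```text
[ 575. -166.    0.] 60 [352.27869087  70.38230958]
[ 533. -307.    0.] 185 [604.82908833 249.86399339]
time_s: 1.95
eef_pos: [484.7, -173.6, 191.6]
ee_rot: [0.0, 0.999, -0.04, 0.0]
force: [-0.3, 0.1, 0.0]
grip_width: 0.998
grip_force: 0.0
```

```bash
python3 - <<'E'
from h import *
c=shot('wrist','w3.png');s=shot('side','s3.png')
w=cv2.imread('pics/w1.png')
# wrist pose at w1 is offset; recover projection by known R,t printed there
cw=dict(c);R=np.array([[.391,-.92,.001],[-.882,-.375,.284],[-.261,-.112,-.959]]);u,_,v=np.linalg.svd(R);R=u@v
cw['R']=R;cw['t']=-R@np.array([538.56,-154.63,373.93])
def tri(a,b):
    A0,A1=ray(cw,[a],0)[0],ray(cw,[a],200)[0];B0,B1=ray(s,[b],0)[0],ray(s,[b],200)[0]
    da=A1-A0;db=B1-B0;m=np.c_[da,-db];q=np.linalg.lstsq(m,B0-A0,rcond=None)[0]
    return (A0+q[0]*da).round(),(B0+q[1]*db).round()
print(tri((347,78),(318.6,216)),tri((165,67),(318,179)))
print(tri((470,187),(339,192)),tri((605,245),(342,170)))
cv2.imwrite('pics/pair.png',np.hstack([cv2.resize(c['img'],(400,300)),cv2.resize(s['img'][120:270,240:440],(400,300))]))
E
```

```text
(array([ 575., -163.,   20.]), array([ 570., -165.,   19.])) (array([532., -97., 216.]), array([541., -94., 217.]))
(array([ 536., -286.,   48.]), array([ 545., -281.,   46.])) (array([ 537., -366.,  106.]), array([ 561., -347.,   91.]))
```

View pics/pair.png

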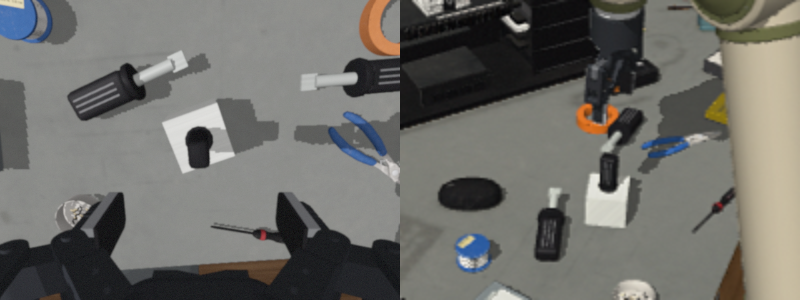

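The pair shows the two unused big drivers now lying on the desk, at wrist crop (125,90) and (350,80). They had been balanced on their blades and had toppled before my first wrist view, with the gripper far above them. The target driver still stands in its stand, so I descend.

```bash
python3 -m handwheel '[[[-1,0.02,0.03,-0.6,0],[-1,0,0,-0.6,0],[-1,0,0,-0.5,0],[-1,0,0,-0.4,0],[-1,0,0,-0.25,0],[-1,0,0,0,0],[-1,0,0,0,0]]]'
```

```text
time_s: 2.75
eef_pos: [486.5, -171.7, 74.7]
ee_rot: [0.0, 0.999, -0.04, 0.001]
force: [0.6, 0.2, 0.8]
grip_width: 0.999
grip_force: 0.0
```

```bash
python3 -m handwheel '[[[1,0,0,0,0],[1,0,0,0,0],[1,0,0,0,0],[1,0,0,0,0],[1,0,0,0,0],[1,0,0,0,0],[1,0,0,0,0],[1,0,0,0,0]]]' 60; python3 -c "
from h import *
s=ctrl.sense();print(s['force'],s['wrist_torque'],s['grip_width'],s['grip_force'])"
```

```text
time_s: 3.55
eef_pos: [486.3, -171.4, 74.1]
ee_rot: [0.0, 0.999, -0.04, 0.0]
force: [-0.5, 0.6, 5.7]
grip_width: 0.225
grip_force: 58.9
[-0.49240979  0.6149849   5.65828089] [0.04464389 0.07031763 0.02145781] 0.22517718798615985 58.919692039489746
```

```bash
python3 -m handwheel '[[[1,0,0,0.3,0],[1,0,0,0.4,0],[1,0,0,0.5,0],[1,0,0,0.4,0],[1,0,0.3,0,-0.5],[1,-0.05,0.8,0,-0.5],[1,-0.05,0.8,0,-0.5],[1,-0.1,0.9,0,0],[1,-0.1,0.9,0,0],[1,-0.1,0.9,0,0]]]'
python3 -m handwheel '[[[1,-0.05,0.8,0,0],[1,0,0.5,0,0],[1,0,0.3,0,0],[1,0,0,0,0],[1,0,0,0,0]]]'
python3 - <<'E'
from h import *
c=shot('wrist','w4.png');s=ctrl.sense();print(s['joints'].round(3),s['eef_pos'],s['ee_rot'])
p=proj(c,[[502,137.5,48]])[0];print(p)
x,y=p.astype(int);x0,y0=max(0,x-100),max(0,y-75)
a=cv2.resize(c['img'][y0:y0+150,x0:x0+200],(800,600),interpolation=2);print(x0,y0)
cv2.imwrite('pics/w4c.png',a)
E
```

```text
time_s: 4.55
eef_pos: [465.3, 60.4, 153.4]
ee_rot: [-0.0, 0.99, -0.144, -0.0]
force: [2.1, -1.0, -1.0]
grip_width: 0.222
grip_force: 58.7
time_s: 5.05
eef_pos: [463.4, 138.4, 153.4]
ee_rot: [0.0, 0.99, -0.144, -0.0]
force: [0.4, -0.1, -0.8]
grip_width: 0.224
grip_force: 58.8
[ 0.047  0.303  1.728 -0.     1.111  1.908] [463.53887445 138.01387774 153.52702204] [ 1.58147656e-04  9.89504746e-01 -1.44499998e-01 -2.87366583e-04]
[302.11401898 175.4956162 ]
202 100
```

View pics/w4c.png

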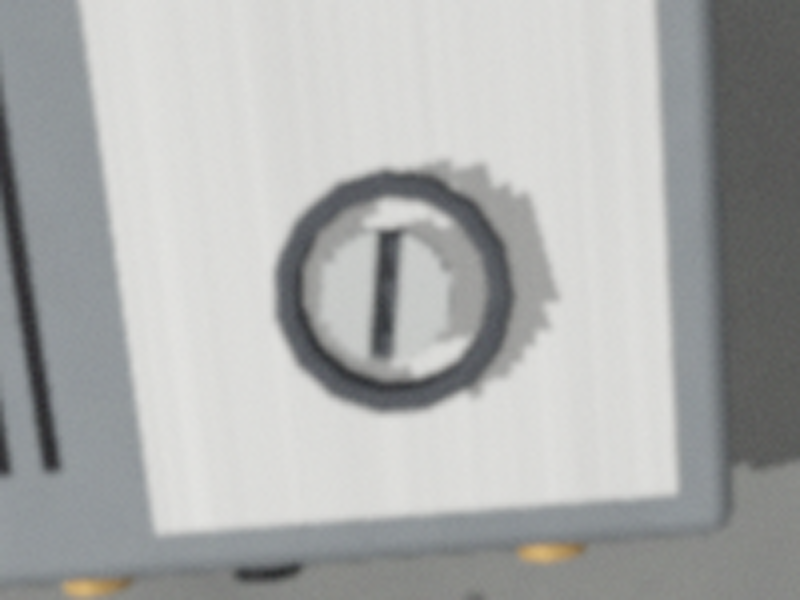

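Wrist crop: the boss ring is centred near (394,290). The slot runs from (390,232) to (380,355), so the head sits slightly to the left of centre (+y). Joint 6 would run past its range on the clockwise turn, so I'll turn the tool half a turn counter-clockwise first. First I measure the slot.

```bash
cat >> h.py <<'E'
def slot(c,cx,cy,r,z=47.8):
    g=c['img'].max(2);yy,xx=np.mgrid[:480,:640]
    m=((g<110)&((xx-cx)**2+(yy-cy)**2<r*r)).astype(np.uint8)
    cs=max(cv2.findContours(m,0,1)[0],key=cv2.contourArea);rc=cv2.minAreaRect(cs)
    b=cv2.boxPoints(rc);e=sorted([(np.linalg.norm(b[i]-b[(i+1)%4]),i) for i in range(4)])
    P=ray(c,[(b[i]+b[(i+1)%4])/2 for _,i in e[:2]],z);d=P[1]-P[0]
    return rc,P.mean(0),np.degrees(np.arctan(d[1]/d[0])),P
E
python3 - <<'E'
from h import *
c=shot('wrist');cx,cy=202+385/4,100+294/4
print(slot(c,cx,cy,19))
print('ring',ray(c,[(202+394.5/4,100+290/4)],48))
e=ray(c,[(202+155/4,100+533/4),(202+678/4,100+493/4),(202+78/4,100)],38);d=e[1]-e[0];print('hatch edge yaw',np.degrees(np.arctan2(d[1],d[0])))
d=e[2]-e[0];print(np.degrees(np.arctan2(d[1],d[0])))
s=ctrl.sense();yaw=-16.6
p=s['eef_pos']-[0,0,64];print('blade px pred',proj(c,[p]), proj(c,[s['eef_pos']]))
E
```

```text
(((297.27557373046875, 172.98878479003906), (4.3445725440979, 30.212257385253906), 2.862405300140381), array([504.29047788, 139.52571058,  47.8       ]), np.float64(-20.39480111689918), array([[512.81749764, 136.35542106,  47.8       ],
       [495.76345813, 142.69600009,  47.8       ]]))
ring [[504.10659619 137.44750254  48.        ]]
hatch edge yaw -102.06959390109567
-11.861022010616768
blade px pred [[319.00358829 255.88729103]] [[318.53795743 310.12360818]]
```

```bash
python3 -m handwheel '[[[1,0,0,0,1],[1,0,0,0,1],[1,0,0,0,1],[1,0,0,0,1],[1,0,0,0,1],[1,0,0,0,1],[1,0,0,0,1],[1,0,0,0,1],[1,0,0,0,1],[1,0,0,0,1]]]'; python3 -m handwheel '[[[1,0,0,0,1],[1,0,0,0,1],[1,0,0,0,1],[1,0,0,0,1],[1,0,0,0,1],[1,0,0,0,1],[1,0,0,0,1],[1,0,0,0,1],[1,0,0,0,1],[1,0,0,0,1]]]'
```

```text
time_s: 6.15
eef_pos: [463.7, 137.7, 153.7]
ee_rot: [0.0, 0.85, 0.527, -0.0]
force: [-1.1, 0.0, -1.1]
grip_width: 0.224
grip_force: 58.7
time_s: 7.15
eef_pos: [463.7, 137.7, 153.7]
ee_rot: [-0.0, 0.312, 0.95, -0.0]
force: [0.3, -0.5, -0.4]
grip_width: 0.228
grip_force: 58.7
```

```bash
python3 -m handwheel '[[[1,0.2,0.036,0,1],[1,0.3,0,0,1],[1,0.3,0,-0.1,0],[1,0,0,-0.2,0],[1,0,0,-0.2,0],[1,0,0,-0.2,0],[1,0,0,0,0],[1,0,0,0,0]]]'
python3 - <<'E'
from h import *
c=shot('wrist','w5.png');s=ctrl.sense();print(s['joints'].round(3),s['eef_pos'],s['ee_rot'])
B=s['eef_pos']-[0,0,64];q=proj(c,[B,[504.3,139.5,47.8]]);print(q)
x,y=q[0].astype(int);x0,y0=x-80,y-60;print(x0,y0)
cv2.imwrite('pics/w5c.png',cv2.resize(c['img'][y0:y0+120,x0:x0+160],(800,600),interpolation=2))
E
```

```text
time_s: 7.95
eef_pos: [503.3, 140.5, 118.8]
ee_rot: [-0.0, 0.179, 0.984, -0.0]
force: [-0.2, -0.7, -1.0]
grip_width: 0.224
grip_force: 58.7
[ 0.048  0.425  1.652 -0.     1.064 -1.164] [503.60108314 140.50579367 119.09447044] [2.18311190e-04 1.78695719e-01 9.83904360e-01 4.61079318e-05]
[[322.67142053 260.0725826 ]
 [321.35477843 257.35522554]]
242 200
```

View pics/w5c.png

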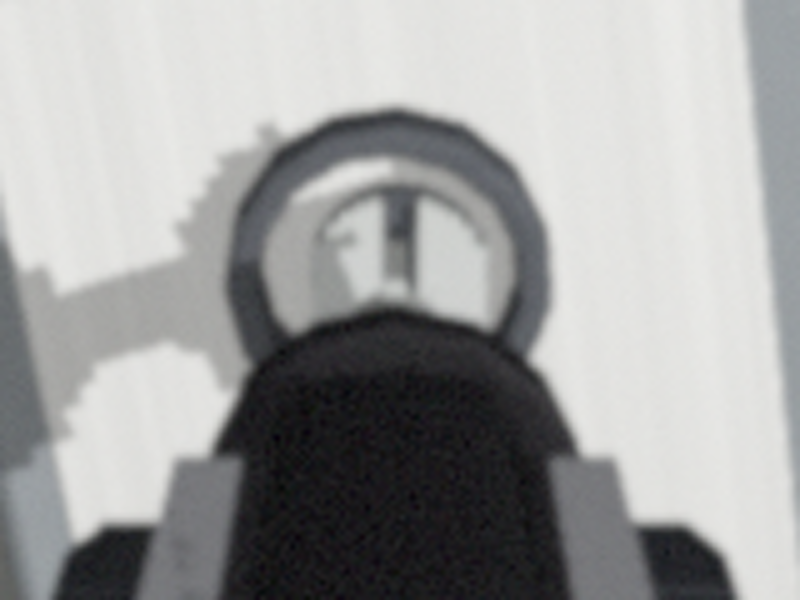

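Crop: the slot is centred near x=402 (y 190–285), and the driver and finger axis is at about x=396. The slot is vertical in the image, so the angle is aligned. I'll quantify the small lateral offset.

```bash
python3 - <<'E'
from h import *
c=shot('wrist');g=cv2.cvtColor(c['img'],cv2.COLOR_BGR2GRAY).astype(float);s=ctrl.sense();T=s['eef_pos'];
r=lambda y:int(round(200+y/5))
for y in(205,225,245,265):
    row=g[r(y)-0:r(y)+1,242+66:242+98].mean(0);d=np.clip(200-row,0,None);a=row[8:24];print(y,row.round().astype(int)[6:26])
for y in(340,360,380,400,430,480,520,560):
    row=g[r(y),242+30:242+130];dk=np.where(row<70)[0];print(y,'dark ends',(dk[0]+30)*5,(dk[-1]+30)*5,'mid',2.5*(dk[0]+dk[-1]+1)+150)
for h in(-64,-45,-19,-13,0,19,42):print(h,(proj(c,[T+[0,0,h]])[0]-[242,200])*5)
a=np.radians(159.4)
for k in (0,-6,-10):print('slot',k,(proj(c,[[T[0]+k*np.cos(a),T[1]+k*np.sin(a),47.8]])[0]-[242,200])*5)
x=np.array([np.cos(a),np.sin(a),0]);y=np.array([np.sin(a),-np.cos(a),0]);p0=proj(c,[T-[0,0,71]])[0];p1=proj(c,[T-[0,0,71]+y])[0];print('px per mm tool y',p1-p0,'tool y world',y)
E
```

```text
205 [200 202 203 190 158 117  98  92  81  75 110 161 191 203 203 197 189 171
 152 140]
225 [205 208 205 193 156 104  76  70  71  78 121 171 198 207 207 207 207 207
 207 203]
245 [205 208 207 196 163 130 123 122 113 102 125 171 197 207 207 208 208 208
 208 208]
265 [208 207 207 195 165 136 127 129 121 105 128 174 199 207 207 207 209 208
 208 208]
340 dark ends 250 500 mid 377.5
360 dark ends 255 520 mid 390.0
380 dark ends 250 535 mid 395.0
400 dark ends 240 545 mid 395.0
430 dark ends 225 560 mid 395.0
480 dark ends 240 545 mid 395.0
520 dark ends 235 555 mid 397.5
560 dark ends 225 645 mid 437.5
-64 [402.65297259 298.3621132 ]
-45 [403.45021696 363.38563254]
-19 [404.80931557 474.18760726]
-13 [405.17966463 504.37055843]
0 [406.07513502 577.33227452]
19 [407.6732904  707.48503663]
42 [410.27673339 919.33679958]
slot 0 [402.37532212 275.71209575]
slot -6 [402.26409702 326.69418475]
slot -10 [402.19095839 360.26244329]
px per mm tool y [1.81237435e+00 1.55678508e-03] tool y world [0.35184165 0.93605954 0.        ]
```

```bash
python3 - <<'E'
from h import *
c=shot('wrist');g=cv2.cvtColor(c['img'],cv2.COLOR_BGR2GRAY)
print(list(range(311,333)))
for y in range(250,264):print(y,g[y,311:333])
E
```

```text
[311, 312, 313, 314, 315, 316, 317, 318, 319, 320, 321, 322, 323, 324, 325, 326, 327, 328, 329, 330, 331, 332]
250 [205 207 208 208 207 203 184 152 130 127 125 119 107 140 187 202 206 207
 207 208 207 207]
251 [204 208 209 207 208 203 184 153 129 129 127 119 110 139 186 205 208 209
 208 209 208 208]
252 [200 207 208 209 207 203 184 154 131 128 128 120 111 142 187 206 207 209
 209 209 209 207]
253 [197 204 208 208 207 203 185 154 131 129 126 120 110 142 187 205 208 208
 207 209 209 208]
254 [186 201 208 210 207 203 185 156 138 134 133 125 116 142 186 205 208 208
 209 209 207 208]
255 [176 197 208 209 209 203 185 162 153 154 153 142 121 146 188 204 208 208
 210 208 208 208]
256 [169 192 204 207 208 202 188 172 173 180 180 169 143 149 188 204 208 208
 208 207 207 208]
257 [163 186 201 205 205 198 184 175 186 194 193 184 159 154 186 204 207 208
 208 207 207 207]
258 [157 174 193 198 193 183 170 167 180 186 187 181 161 156 182 196 204 207
 207 207 208 208]
259 [153 163 179 181 172 152 142 142 153 158 162 161 154 153 166 185 197 202
 206 208 207 208]
260 [147 149 153 147 133 118 109 114 115 121 124 127 130 137 148 164 179 192
 201 206 208 209]
261 [142 133 120 111  96  89  79  76  75  76  75  84  95 106 125 133 154 172
 188 199 201 202]
262 [122 109  85  75  63  56  48  40  42  39  41  50  53  66  81  92 107 133
 156 173 180 185]
263 [ 82  66  51  41  34  28  25  29  30  35  27  20  36  33  33  49  60  79
 100 118 131 139]
```

The blade's end (row 257) is centred at column 320.4 and the slot at about 321.1, so I shift 0.4 mm and go down.

```bash
python3 -m handwheel '[[[1,0.003,0.008,-0.06,0],[1,0,0,-0.06,0],[1,0,0,-0.05,0],[1,0,0,0,0],[1,0,0,0,0]]]'; python3 -m handwheel '[[[1,0,0,-0.02,0],[1,0,0,0,0],[1,0,0,0,0]]]'
```

```text
time_s: 8.6
eef_pos: [503.8, 140.9, 110.2]
ee_rot: [-0.0, 0.179, 0.984, -0.0]
force: [0.5, -0.0, -1.8]
grip_width: 0.227
grip_force: 58.7
time_s: 8.9
eef_pos: [503.8, 140.9, 109.3]
ee_rot: [0.0, 0.179, 0.984, 0.0]
force: [0.1, 1.0, -0.6]
grip_width: 0.223
grip_force: 58.7
```

```bash
for i in 1 ; do python3 -m handwheel '[[[1,0,0,-0.02,0],[1,0,0,0,0],[1,0,0,0,0]]]'; python3 -m handwheel '[[[1,0,0,-0.02,0],[1,0,0,0,0],[1,0,0,0,0]]]'; done
```

```text
time_s: 9.2
eef_pos: [503.9, 140.9, 108.5]
ee_rot: [0.0, 0.179, 0.984, 0.0]
force: [-0.5, -0.8, 2.5]
grip_width: 0.223
grip_force: 58.9
time_s: 9.5
eef_pos: [503.9, 140.9, 107.6]
ee_rot: [0.0, 0.179, 0.984, 0.0]
force: [-0.2, 0.3, 4.1]
grip_width: 0.23
grip_force: 59.3
```

```bash
python3 -m handwheel '[[[1,0,0,-0.02,0],[1,0,0,-0.008,0],[1,0,0,0,0],[1,0,0,0,0]]]'; python3 -c "
from h import *
s=ctrl.sense();print(s['force'],s['wrist_torque'])"
```

```text
time_s: 9.9
eef_pos: [504.0, 140.9, 106.4]
ee_rot: [0.0, 0.179, 0.984, 0.0]
force: [-1.1, -0.1, 7.5]
grip_width: 0.226
grip_force: 59.8
[-1.1296356  -0.10212574  7.4803318 ] [-0.11744252  0.29012271 -0.00380695]
```

```bash
python3 -m handwheel '[[[1,0,0,0,-0.5],[1,0,0,-0.001,-0.5],[1,0,0,-0.0025,-0.5],[1,0,0,-0.0025,-0.5],[1,0,0,-0.0025,-0.5],[1,0,0,0,0]]]'; python3 -c "
from h import *
s=ctrl.sense();print(s['force'],s['wrist_torque'])"
```

```text
time_s: 10.5
eef_pos: [504.3, 140.9, 106.1]
ee_rot: [0.001, 0.348, 0.938, 0.0]
force: [-0.1, 0.5, 8.4]
grip_width: 0.226
grip_force: 59.9
[-0.11146952  0.45624707  8.37390158] [0.06617177 0.14574385 0.06536024]
```

```bash
python3 -m handwheel '[[[1,0,0,-0.0025,-0.5],[1,0,0,-0.0025,-0.5],[1,0,0,-0.0025,-0.5],[1,0,0,-0.0025,-0.5],[1,0,0,-0.0025,-0.5],[1,0,0,-0.0025,-0.5],[1,0,0,-0.0025,-0.5],[1,0,0,0,0]]]'; python3 -c "
from h import *
s=ctrl.sense();print(s['force'],s['wrist_torque'])"
```

```text
time_s: 11.3
eef_pos: [504.5, 141.0, 105.3]
ee_rot: [0.001, 0.564, 0.826, 0.001]
force: [0.1, 0.8, 7.5]
grip_width: 0.228
grip_force: 59.9
[0.09469236 0.82951686 7.4527534 ] [ 0.19835148 -0.06197571  0.04541717]
```

```bash
python3 -m handwheel '[[[1,0,0,-0.0025,-0.5],[1,0,0,-0.0025,-0.5],[1,0,0,-0.0025,-0.5],[1,0,0,-0.0025,-0.5],[1,0,0,0,0]]]'; python3 -c "
from h import *
s=ctrl.sense();print(s['force'],s['wrist_torque'])"; python3 -m handwheel '[[[1,0,0,-0.002,-0.3],[1,0,0,-0.002,-0.2],[1,0,0,0,0]]]'; python3 -c "
from h import *
s=ctrl.sense();print(s['force'],s['wrist_torque'])"
```

```text
time_s: 11.8
eef_pos: [504.6, 141.1, 104.8]
ee_rot: [0.001, 0.674, 0.739, 0.001]
force: [0.1, 1.2, 7.4]
grip_width: 0.231
grip_force: 59.9
[0.09179011 1.21962897 7.35094082] [ 0.20182285 -0.22213345  0.08037866]
time_s: 12.1
eef_pos: [504.7, 141.1, 104.7]
ee_rot: [0.001, 0.699, 0.715, 0.001]
force: [0.4, 2.0, 7.0]
grip_width: 0.228
grip_force: 59.9
[0.40452305 1.99059876 7.00186141] [ 0.21895764 -0.20667673  0.04175986]
```

```bash
T='python3 -c "
from h import *
s=ctrl.sense();print(s[\"force\"].round(1),s[\"wrist_torque\"].round(3))"'; python3 -m handwheel '[[[1,0,0,-0.0015,-0.25],[1,0,0,0,0]]]'|sed -n 2,3p; eval "$T"; python3 -m handwheel '[[[1,0,0,-0.0015,-0.25],[1,0,0,0,0]]]'|sed -n 2,3p; eval "$T"
```

```text
eef_pos: [504.7, 141.0, 104.6]
ee_rot: [0.001, 0.711, 0.703, 0.001]
[0.5 0.9 8.3] [ 0.17  -0.225  0.007]
eef_pos: [504.7, 141.0, 104.5]
ee_rot: [0.001, 0.723, 0.691, 0.001]
[1.3 0.5 7.1] [ 0.182 -0.243  0.056]
```

```bash
cat > t.py <<'E'
from h import *
L=[]
for _ in range(3):
    optics.capture('side');s=ctrl.sense();L.append(np.r_[s['force'],s['wrist_torque']])
print(np.mean(L,0).round(3),s['eef_pos'].round(2),np.degrees(2*np.arctan2(s['ee_rot'][2],s['ee_rot'][1])).round(2))
E
python3 t.py; python3 -m handwheel '[[[1,0,0,-0.0015,-0.25],[1,0,0,0,0]]]'>/dev/null; python3 t.py;python3 -m handwheel '[[[1,0,0,-0.001,-0.2],[1,0,0,0,0]]]'>/dev/null; python3 t.py
```

```text
[ 0.86   1.101  7.454  0.184 -0.232  0.03 ] [504.72 141.05 104.56] 87.41
[ 1.009  0.945  7.7    0.195 -0.21   0.038] [504.75 141.03 104.53] 85.41
[ 0.617  1.06   8.019  0.167 -0.224  0.035] [504.77 141.02 104.52] 83.81
```

```bash
python3 -m handwheel '[[[1,0,0,-0.001,-0.2],[1,0,0,0,0]]]'>/dev/null; python3 t.py;python3 -m handwheel '[[[1,0,0,-0.001,-0.2],[1,0,0,0,0]]]'>/dev/null; python3 t.py
```

```text
[ 1.004  0.91   8.189  0.171 -0.189  0.054] [504.79 141.03 104.52] 82.21
[ 8.840e-01  9.310e-01  8.915e+00  1.650e-01 -1.480e-01  4.000e-03] [504.81 141.04 104.5 ] 80.61
```

```bash
cat > sl.py <<'E'
from h import *
c=shot('wrist','w6.png');g=cv2.cvtColor(c['img'],cv2.COLOR_BGR2GRAY)
print(list(range(305,343)))
for y in range(234,270,2):print(y,*g[y,305:343])
E
python3 sl.py; python3 t.py
```

```text
[305, 306, 307, 308, 309, 310, 311, 312, 313, 314, 315, 316, 317, 318, 319, 320, 321, 322, 323, 324, 325, 326, 327, 328, 329, 330, 331, 332, 333, 334, 335, 336, 337, 338, 339, 340, 341, 342]
234 72 76 78 80 78 86 87 89 91 92 98 95 98 99 98 100 98 101 97 100 95 98 94 93 92 90 89 90 85 80 75 73 89 108 142 166 186 200
236 89 94 93 94 96 93 95 97 92 92 91 90 90 93 92 91 95 94 93 91 95 94 95 94 93 98 98 96 94 95 92 85 79 73 74 81 101 129
238 98 94 94 95 93 92 91 92 88 87 90 92 89 91 100 98 95 95 91 89 93 89 91 86 90 90 93 89 87 91 98 96 95 88 83 77 74 64
240 89 91 90 92 92 96 98 100 105 107 114 112 111 114 119 119 111 112 113 110 111 113 114 113 110 109 94 97 91 89 88 90 89 93 90 93 92 83
242 93 102 115 121 129 133 133 129 121 112 98 87 82 73 77 85 96 108 113 110 108 112 112 118 127 131 136 131 121 106 96 91 87 87 88 92 89 90
244 125 139 147 145 133 126 118 113 101 80 64 59 57 56 67 99 146 171 179 174 172 167 151 139 132 120 116 132 136 138 133 122 112 102 92 88 88 88
246 147 141 133 134 142 155 171 175 163 126 85 65 63 65 76 100 146 179 193 194 195 193 192 189 181 156 136 137 136 132 140
[... 1003 characters left out ...]
6 153 148 140 144 145 140 138 139 137 140 145 154 164 178 189 192 194 195 194 196 195 196 195 193 194 204 210 209
262 191 188 183 178 174 170 165 145 120 98 88 81 69 58 53 46 50 53 60 73 79 87 96 114 139 159 168 171 176 184 186 190 191 191 196 205 211 213
264 126 114 103 85 79 66 57 46 42 34 35 36 35 40 41 40 39 42 32 32 35 28 37 31 39 53 59 74 88 104 113 126 143 164 182 196 206 212
266 41 34 35 28 30 40 40 40 40 47 48 49 48 50 52 51 50 50 51 51 51 46 43 38 43 41 36 40 25 37 34 39 48 84 122 161 187 202
268 42 38 41 42 47 48 48 43 51 44 43 43 42 40 41 42 38 43 43 43 37 39 42 43 44 49 45 44 42 43 45 43 38 38 42 65 101 141
[ 0.79   0.688  8.908  0.201 -0.16   0.056] [504.81 141.03 104.49] 80.61
```

```bash
cat > lean.py <<'E'
from h import *
def lean():
    c=shot('wrist');g=cv2.cvtColor(c['img'],cv2.COLOR_BGR2GRAY).astype(float);s=ctrl.sense();P=[]
    for y in range(246,256):
        row=g[y,306:320];j=np.argmax(row[:-1]-row[1:]);w=row[:-1]-row[1:];w=np.where(np.abs(np.arange(13)-j)<=2,np.clip(w,0,None),0);P.append((306.5+(w*np.arange(13)).sum()/w.sum(),y))
    W=ray(c,P,45.6+0);v=cv2.fitLine(W[:,:2].astype(np.float32),2,0,.01,.01).ravel()[:2]
    W2=np.degrees(np.arctan2(v[1],v[0]))%180;yaw=np.degrees(2*np.arctan2(s['ee_rot'][2],s['ee_rot'][1]))
    print('slot yaw',W2.round(1),'tool',yaw.round(1))
lean()
E
python3 lean.py; python3 -m handwheel '[[[1,0,0,0,-0.2],[1,0,0,0,0]]]'>/dev/null; python3 t.py; python3 lean.py; python3 -m handwheel '[[[1,0,0,0,-0.2],[1,0,0,0,0]]]'>/dev/null; python3 t.py; python3 lean.py
```

```text
slot yaw 88.7 tool 80.6
[ 1.033  0.481  8.85   0.128 -0.194  0.03 ] [504.82 141.03 104.48] 79.01
slot yaw 86.9 tool 79.0
[ 1.182  0.792  8.537  0.164 -0.203  0.051] [504.83 141.02 104.48] 77.41
slot yaw 85.3 tool 77.4
```

```bash
python3 -m handwheel '[[[1,0,0,-0.001,-0.2],[1,0,0,0,0]]]'>/dev/null; python3 t.py; python3 lean.py; python3 -m handwheel '[[[1,0,0,-0.001,-0.2],[1,0,0,0,0]]]'>/dev/null; python3 t.py; python3 lean.py
```

```text
[ 0.569 -0.297  9.043  0.144 -0.172  0.062] [504.87 141.   104.48] 75.81
slot yaw 84.1 tool 75.8
[ 0.45   0.718  9.07   0.112 -0.17   0.061] [504.88 140.99 104.48] 74.21
slot yaw 84.0 tool 74.2
```

```bash
sed -i 's/range(3)/range(6)/' t.py; python3 t.py; python3 -m handwheel '[[[1,0,0,0,-0.15],[1,0,0,0,0]]]'>/dev/null; python3 t.py; python3 lean.py
```

```text
[ 1.019  0.6    9.096  0.125 -0.164  0.068] [504.86 141.   104.47] 74.21
[ 1.116  0.48   9.094  0.087 -0.173  0.069] [504.88 140.99 104.5 ] 73.01
slot yaw 84.3 tool 73.0
```

```bash
python3 - <<'E'
from h import *
c=shot('wrist','w7.png')
def lines(c,img):
    L=cv2.createLineSegmentDetector().detect(cv2.cvtColor(img,cv2.COLOR_BGR2GRAY))[0].reshape(-1,4)
    for l in L:
        if np.hypot(l[2]-l[0],l[3]-l[1])<45: continue
        P=ray(c,l.reshape(2,2),38.5);d=P[1]-P[0]
        if P[:,0].min()>430 and P[:,0].max()<620 and P[:,1].min()>60 and P[:,1].max()<260:
            print(l.round(),P[:,:2].round(0).tolist(),(np.degrees(np.arctan2(d[1],d[0]))%90-90).round(2))
lines(c,c['img']);print(slot.__name__)
t=shot('top');print('top');lines(t,t['img'])
E
```

```text
[281. 351. 290. 291.] [[465.0, 92.0], [482.0, 126.0]] -25.88
[260. 136. 400. 123.] [[493.0, 210.0], [561.0, 195.0]] -11.95
[401. 146. 262. 158.] [[559.0, 185.0], [491.0, 199.0]] -11.96
[261. 152. 400. 140.] [[491.0, 202.0], [559.0, 187.0]] -11.95
[399. 129. 260. 142.] [[560.0, 193.0], [493.0, 207.0]] -11.97
[256. 102. 398.  89.] [[497.0, 225.0], [564.0, 211.0]] -11.95
[398.  95. 255. 108.] [[564.0, 208.0], [496.0, 223.0]] -11.95
[398. 112. 258. 125.] [[562.0, 201.0], [494.0, 215.0]] -11.95
[251.  66. 397.  52.] [[500.0, 241.0], [568.0, 227.0]] -11.94
[398.  77. 254.  90.] [[566.0, 216.0], [498.0, 230.0]] -11.96
[398.  59. 250.  73.] [[567.0, 224.0], [499.0, 238.0]] -11.95
[258. 119. 398. 106.] [[495.0, 217.0], [562.0, 203.0]] -11.94
[253.  84. 398.  71.] [[499.0, 233.0], [566.0, 219.0]] -11.94
[418. 171. 243. 187.] [[565.0, 170.0], [477.0, 188.0]] -11.99
[242. 188. 259. 304.] [[476.0, 188.0], [463.0, 124.0]] -12.0
[398. 335. 453. 330.] [[532.0, 82.0], [563.0, 76.0]] -11.31
[453.  29. 213.  52.] [[595.0, 229.0], [485.0, 252.0]] -11.9
[455. 318. 455. 238.] [[566.0, 83.0], [575.0, 129.0]] -11.62
[216. 119. 208.  62.] [[476.0, 223.0], [481.0, 249.0]] -12.21
[237. 232. 245. 283.] [[466.0, 167.0], [460.0, 138.0]] -11.81
[455. 188. 456.  72.] [[581.0, 156.0], [592.0, 210.0]] -11.61
[241. 279. 233. 224.] [[458.0, 141.0], [465.0, 171.0]] -12.21
slot
top
[276. 255. 285. 210.] [[454.0, 102.0], [562.0, 80.0]] -11.39
```

View pics/w7.png

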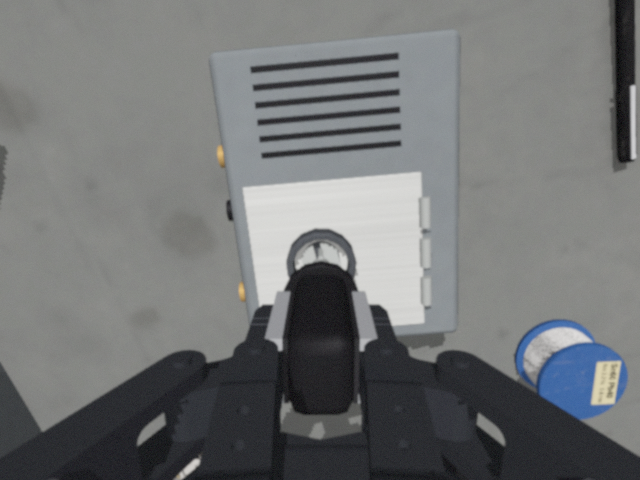

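Wrist picture: the case lines all give a yaw of −11.95°, with the slot just visible at (320,255). The slot has stopped at the stop angle while the tool turned on. One more small step will confirm it.

```bash
python3 -m handwheel '[[[1,0,0,0,-0.15],[1,0,0,0,0]]]'>/dev/null; python3 t.py; python3 lean.py;python3 lean.py
```

```text
[ 0.425  0.54   9.196  0.052 -0.176  0.085] [504.88 140.98 104.47] 71.82
slot yaw 84.2 tool 71.8
slot yaw 84.0 tool 71.8
```

The screw is at its stop: the slot angle is constant and only a slight torque is building. I relax the twist while still pressed, lift straight out, and return.

```bash
python3 -m handwheel '[[[1,0,0,0,0.4],[1,0,0,0,0.4],[1,0,0,0,0]]]'>/dev/null; python3 t.py; python3 -m handwheel '[[[1,0,0,0.06,0],[1,0,0,0.14,0],[1,0,0,0.3,0],[1,0,0,0.3,0],[1,0,0,0.2,0],[1,0,0,0,0]]]'; python3 -m handwheel '[[[1,0,-0.4,0,-1],[1,-0.05,-0.75,0,-1],[1,-0.05,-0.75,0,-1],[1,-0.05,-0.75,0,-1],[1,-0.05,-0.75,0,-1],[1,-0.05,-0.75,0,-1],[1,-0.05,-0.75,0,-1],[1,-0.05,-0.7,0,-1],[1,-0.02,-0.4,0,-1],[1,0,-0.2,0,-1]]]'; python3 -m handwheel '[[[1,0,0,0,-0.35],[1,0,0,0,0],[1,0,0,0,0]]]'; python3 t.py
```

```text
[ 0.658  0.532  9.343  0.1   -0.111  0.016] [504.82 140.99 104.46] 78.21
time_s: 18.65
eef_pos: [504.0, 140.9, 154.4]
ee_rot: [0.0, 0.776, 0.631, 0.001]
force: [0.7, 0.5, -1.2]
grip_width: 0.229
grip_force: 59.2
time_s: 19.65
eef_pos: [484.6, -170.7, 152.4]
ee_rot: [-0.0, 1.0, -0.02, -0.001]
force: [0.2, -0.7, -1.3]
grip_width: 0.227
grip_force: 59.2
time_s: 19.95
eef_pos: [485.0, -168.8, 152.8]
ee_rot: [-0.0, 0.999, -0.039, -0.001]
force: [0.2, 1.2, -1.3]
grip_width: 0.231
grip_force: 59.2
[ 0.06   0.01  -1.152  0.007  0.011 -0.016] [ 485.29 -168.94  153.4 ] -4.55
```

```bash
python3 -m handwheel '[[[1,0.02,-0.05,-0.2,0],[1,0,0,-0.2,0],[1,0,0,-0.2,0],[1,0,0,0,0],[1,0,0,0,0]]]'; python3 -m handwheel '[[[1,0,0,-0.1,0],[1,0,0,-0.1,0],[1,0,0,-0.06,0],[1,0,0,0,0]]]'
```

```text
time_s: 20.75
eef_pos: [486.2, -171.6, 123.1]
ee_rot: [-0.0, 0.999, -0.04, -0.0]
force: [0.2, 0.9, -1.2]
grip_width: 0.223
grip_force: 59.2
time_s: 21.15
eef_pos: [486.1, -171.5, 109.9]
ee_rot: [-0.0, 0.999, -0.04, -0.0]
force: [0.2, -0.5, -1.0]
grip_width: 0.225
grip_force: 59.2
```

Free in the hole (blade end is 9 mm below the rim, with no force). I go on down.

```bash
python3 -m handwheel '[[[1,0,0,-0.15,0],[1,0,0,-0.15,0],[1,0,0,-0.15,0],[1,0,0,-0.12,0],[1,0,0,-0.08,0],[1,0,0,0,0],[1,0,0,0,0]]]'; python3 -m handwheel '[[[1,0,0,-0.02,0],[1,0,0,-0.01,0],[1,0,0,0,0]]]'; python3 t.py
```

```text
time_s: 21.85
eef_pos: [486.4, -171.7, 78.0]
ee_rot: [0.0, 0.999, -0.04, 0.0]
force: [0.5, -0.6, -1.9]
grip_width: 0.227
grip_force: 59.2
time_s: 22.15
eef_pos: [486.3, -171.6, 76.5]
ee_rot: [0.0, 0.999, -0.04, 0.0]
force: [-0.2, -0.4, -1.3]
grip_width: 0.23
grip_force: 59.2
[-1.000e-03 -3.100e-02 -1.149e+00  9.000e-03 -1.200e-02  2.400e-02] [ 486.29 -171.63   76.46] -4.59
```

```bash
python3 -m handwheel '[[[1,0,0,-0.02,0],[1,0,0,-0.01,0],[1,0,0,0,0],[1,0,0,0,0]]]'; python3 t.py;  python3 -m handwheel '[[[1,0,0,-0.015,0],[1,0,0,0,0],[1,0,0,0,0]]]'; python3 t.py
```

```text
time_s: 22.85
eef_pos: [486.3, -171.6, 74.9]
ee_rot: [-0.0, 0.999, -0.04, -0.0]
force: [0.2, 0.3, -1.3]
grip_width: 0.224
grip_force: 59.2
[-0.012 -0.262 -0.899 -0.011 -0.006  0.014] [ 486.25 -171.63   74.91] -4.59
time_s: 23.45
eef_pos: [486.3, -171.6, 74.2]
ee_rot: [-0.0, 0.999, -0.04, -0.0]
force: [-0.3, 0.7, -1.1]
grip_width: 0.224
grip_force: 59.4
[-0.131  0.436 -1.219  0.019  0.009  0.003] [ 486.27 -171.63   74.16] -4.59
```

```bash
python3 -m handwheel '[[[1,0,0,-0.012,0],[1,0,0,0,0],[1,0,0,0,0]]]'>/dev/null; python3 t.py;  python3 -m handwheel '[[[1,0,0,-0.012,0],[1,0,0,0,0],[1,0,0,0,0]]]'>/dev/null; python3 t.py
```

```text
[-1.972  0.975  5.214  0.177  0.368 -0.006] [ 486.32 -171.67   74.1 ] -4.59
[-4.116  1.959 11.186  0.395  0.767 -0.014] [ 486.36 -171.65   74.08] -4.58
```

Seated on the guard. I take off the push, release and rise.

```bash
python3 -m handwheel '[[[1,0,0,0.016,0],[0.3,0,0,0,0],[-0.2,0,0,0,0],[-1,0,0,0,0],[-1,0,0,0,0],[-1,0,0,0,0],[-1,0,0,0,0],[-1,0,0,0,0]]]' 20; python3 -m handwheel '[[[-1,0,0,0.3,0],[-1,0,0,0.6,0],[-1,0,0,0.8,0],[-1,0,0,0.7,0],[-1,-0.3,0,0,0],[-1,0,0,0,0],[-1,0,0,0,0]]]'
python3 - <<'E'
from h import *
c=shot('wrist');t=shot('side');s=ctrl.sense();print(s['eef_pos'])
x,y=proj(c,[[485,-172,85]])[0].astype(int);u,v=proj(t,[[485,-172,60]])[0].astype(int)
a=c['img'][max(0,y-90):y+90,max(0,x-100):x+100];b=t['img'][v-45:v+45,u-50:u+50]
cv2.imwrite('pics/end.png',np.hstack([cv2.resize(a,(400,360)),cv2.resize(b,(400,360))]))
E
```

```text
time_s: 25.75
eef_pos: [486.3, -171.6, 73.8]
ee_rot: [-0.0, 0.999, -0.04, -0.0]
force: [-0.2, -0.7, 0.8]
grip_width: 0.999
grip_force: 0.0
time_s: 26.45
eef_pos: [471.2, -171.5, 193.3]
ee_rot: [-0.0, 0.999, -0.04, -0.0]
force: [0.8, -0.0, -1.0]
grip_width: 0.999
grip_force: 0.0
[ 471.38587836 -171.53200122  193.06058913]
```

View pics/end.png

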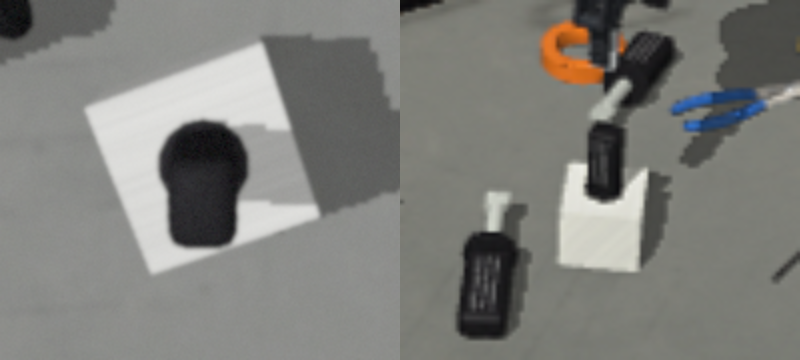

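The picture shows the driver upright in the stand with its guard down on the top (203,165). I'll check the bare slot once before handing in.

```bash
python3 -m handwheel '[[[-1,0,0.6,0,0],[-1,0,0.8,0,0],[-1,0,0.8,0,0],[-1,0,0.8,0,0],[-1,0,0.8,0,0],[-1,0,0.8,0,0],[-1,0,0.8,0,0],[-1,0,0.6,0,0],[-1,0,0.2,0,0],[-1,0,0,0,0]]]'|sed -n 2p
python3 - <<'E'
from h import *
c=shot('wrist','w9.png');p=proj(c,[[504.5,139.5,45.5]])[0];print(p)
for r in(12,14,16):
    q=slot(c,p[0],p[1],r,45.3);print(q[0],q[1].round(1),(q[2]%180).round(1))
E
```

```text
eef_pos: [471.2, 139.1, 193.2]
[315.21318497 172.78569837]
((315.4977111816406, 173.9525146484375), (2.9966044425964355, 23.164228439331055), 87.27368927001953) [503.6 139.4  45.3] 88.3
((314.99908447265625, 173.97830200195312), (3.084043025970459, 26.062334060668945), 87.51044464111328) [503.6 139.7  45.3] 88.0
((314.99908447265625, 173.97830200195312), (3.084043025970459, 26.062334060668945), 87.51044464111328) [503.6 139.7  45.3] 88.0
```

The slot lies at 88.0°, against 87.8° expected at the stop, so the screw is fully home.

```bash
python3 -c "
from rig import ctrl
print(ctrl.finish_job())"
```

```text
the job is handed in; nothing more can be done
None
```

The screw is fully home at its stop, turned with the head kept pushed down at about 9–10 N, and the screwdriver is back upright in its stand on its guard; the two larger drivers had toppled before my first wrist view, though the arm never went near them, and the job is handed in.

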